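Hang up the drop guard of a bottle press

ROBOT

A 6-joint arm with a two-finger parallel gripper is mounted at the origin on a cart in front of the work surface, level with it; the furniture and walls round the work are solid. World frame = base frame: x ahead of the robot, y to its left, z up, the work surface at z = 0. Lengths are in m, angles in rad, forces in N, time in s.
With the tool pointing down it reaches from about 0.35 to 0.85 m from the base axis. Payload 8.1 kg.
Tool frame: the origin (TCP) lies between the finger pads; the fingertips stand 8 mm ahead of it and the grasp point (between the pads) lies 11 mm behind it (robot.tip_reach is the y of the fingertips in the tool frame, in m); y points along the fingers, z is the direction in which the jaws open and shut, and the axes are right-handed (so a half turn about y gives the same grasp; the last joint's range is limited). The gripper opens to 93 mm and grips with 3 to 60 N. Pads are 15 mm wide; open, the fingers measure 128 mm over their backs; the gripper's body (75 mm by 188 mm) begins 65 mm behind the grasp point.
Start: joints at [-1.352, 0.13, 1.488, -0, 1.523, -0.085], TCP at [0.18, -0.573, 0.227] pointing down, gripper open.
Joint ranges: [-2.96, 2.96], [-0.89, 2.26], [0.02, 2.5], [-1.34, 4.48], [0, 2.73], [-2.66, 2.66]. Speed limits (rad/s): [2.39, 2.39, 2.79, 3.14, 3.14, 3.14].

INTERFACE

Orientations are given as a rotation vector (axis times angle).
In Python, from plant import robot gives the robot as it stands.
- The arm moves only by the tool carry_out, never from a script. Its argument "increments" is a list of rows, each an object with "linear": the shift along the tool's x, y, z in m, a list of three; "yaw": the turn about the tool's y in rad. A call has 1 to 5 rows; each row is the pose to reach, as a shift and turn from the pose measured when the call began, along the tool's axes at that moment; what a row does not reach only later rows make up. A row lasts 1/8 s, in which the tool goes at most 62.5 mm and 10.7 degrees, less where a joint would pass 70% of its speed; a pose out of reach is approached as far as the arm can. A call with a gripper value outside its range is refused whole. "gripper" is the opening, from 0 (shut) to 1 (fully open), set as the call begins (left out, the last holds). The fingers move at their own pace and stop on an object; "newtons" is the grip in N (left out, the last holds). Time passes only in rows, so rows that repeat a pose let the fingers close. It gives the time, the measured TCP pose, the force and the opening at its end, in the units of the state.
- robot.read_state(): the state, without advancing time (a new reading comes with each control period).
- robot.read_camera(name): name is "side" or "top" or "wrist"; returns the picture (480x640x3 uint8, blue, green, red); there is no depth.
- robot.camera_params(name): a dict with "fov_y" (degrees; the focal length in pixels is half the picture's height over the tangent of half this angle, whatever the lens; pixels are square), "cx", "cy" (the principal point, pixels), "R" (3x3) and "t" (3): a world point X has camera coordinates R X + t. Camera axes: x right, y down, z forward; pixel columns grow to the right and rows downward; lengths in m; the calibration is good to about 2 mm. A picture is of the moment at which its call begins: read the wrist's pose just before it. camera_params takes no time and is no camera call; for the wrist camera it gives the pose at the moment of the call.
- robot.close_job(): hands the job in, once; it reports no verdict.
The state is a dict: "t": time; "q": joint angles; "dq": joint speeds; "joint_torque": joint torques, N m; "tool_pos": TCP position; "orientation": TCP orientation; "force": force on the tool from outside, world axes, zero at the start; "wrist_torque": the same for the moment, N m; "opening": finger opening in m.
Only numpy, scipy, OpenCV 4.12 (cv2) and the standard library are available. Lean on these libraries where they do the work, as an engineer would, in place of code of your own. Each camera call takes 0.05 s, during which the arm holds its last target.

TASK

Two small bottle presses stand on the worktop with their clear drop guards down. On the press that holds the green-capped bottle, raise the guard by the red handle of its hook bar, hang the slot of the bar over the steel catch pin, and let go so that the guard stays up. Leave the guard of the other press (yellow-capped bottle) down and do not disturb the green-capped bottle.

Things in the scene. Friction and masses are not known exactly. Their poses are not given: they have to be found in the camera images.
- press: grey bottle press holding the green-capped bottle; fixed. Base 110 x 132 x 12 mm; origin on the worktop below the middle of the guard; x points from guard to bottle (away from the robot), y along the guard, z up. Posts 150 mm high at y = -58 and 58 mm guide the clear guard, 200 to 350 g. A yellow bracket behind it, 250 mm high, carries the catch pin. The other press is alike
- handle (a point): grip point of the red handle of the hook bar: a round rod 14 mm thick, 46 mm long along the press's x, towards the robot; the rod may turn in the fingers. The bar, a steel strip 14 mm wide, swings only sideways (press y-z plane) on a stiffish pivot on the guard (y 0, z 104 mm when down), 130 mm from the handle; it starts 0.5 to 0.7 rad toward -y. Lifting the handle lifts the guard
- slot (a point): the seat in the bar's slot, where the middle of the catch pin lies when the bar is hooked on. With the bar upright it is 65 mm above the pivot and 18 mm to the +y side of it. The slot is open downward, 22 mm wide between the strip and a tooth that reaches 12.5 mm below the slot's top edge.
- catch (a point): middle of the catch pin: a fixed steel pin 10 mm in diameter along the press's x axis, with a collar at its front end; it lies at press frame x = -10, y = 18, z = 238 mm. The bar, about upright, drops onto it between bracket and collar; the guard then hangs about 69 mm above its lowest place.
- guard (a joint): height of this press's guard above its lowest place, in m: 0 down, about 0.069 when hooked up, 0.100 at the most. Let go when not hooked, it falls.
- other_guard (a joint): height of the other press's guard in m, 0 when down
- bottle (a point): centre (half-way up) of the white bottle with a green cap, 40 mm in diameter and 70 mm high, that stands loose on the press behind the guard

How it is judged:
At the end, for the whole second after the job is handed in: The guard of the press with the green-capped bottle hangs at rest 55 to 78 mm up, with the seat of its slot within 14 mm of the middle of the catch pin; the other guard is down (under 8 mm) (value of joint guard between 0.055 and 0.078 m and distance between slot and catch below 0.014 m and velocity of joint guard between -0.02 and 0.02 m/s and value of joint other_guard below 0.008 m); the robot touches nothing.
It fails at once if the guard of the other press was lifted (10 mm) (value of joint other_guard above 0.01 m).
It fails at once if the green-capped bottle was shifted 25 mm or tipped (distance of bottle from where it was at the start of the episode above 0.025 m or angle between bottle's own z axis and vertical above 0.4 rad).
It also fails if it takes over 40 s, if anything falls off the work surface, if the arm or the gripper's body presses on something with over 40 N, if the wrist force passes 120 N, or if a joint passes its speed limit or range.

## Working session

There is one attempt and no reset: what is moved stays moved. The work goes in short steps, Python scripts to look and compute and a tool call to move; the robot and the scene stay as the last step left them, time stands still between calls to the robot, and variables do not carry over. Pictures are saved under pics/ and viewed, and the job is handed in when it is done.

Besides the shell and the picture viewer there is one more tool, called after ">>>" as name(argument=value, ...) on one line, values as JSON. carry_out: Moves the arm, as the interface text tells. Its arguments: {"type":"object","properties":{"increments":{"type":"array","items":{"type":"object","properties":{"linear":{"type":"array","items":{"type":"number"}},"yaw":{"type":"number"}}}},"gripper":{"type":"number"},"newtons":{"type":"number"}},"required":["increments"]}

```bash
mkdir -p pics; ls; python3 - <<'E'
from plant import robot
import cv2,json
s=robot.read_state();print(s)
for n in("side","top","wrist"):
    p=robot.camera_params(n);print(n,p)
    cv2.imwrite(f"pics/{n}0.png",robot.read_camera(n))
print(robot.tip_reach)
E
```

```text
pics
{'t': 0.0, 'q': array([-1.35238512e+00,  1.31118448e-01,  1.48928495e+00, -1.41647528e-05,
        1.52296214e+00, -8.54158919e-02]), 'dq': array([ 3.22574066e-05, -8.33230544e-04, -4.51560584e-04, -1.37826855e-03,
       -6.03446039e-04, -1.01942954e-03]), 'joint_torque': array([ 1.98099051e-04, -5.59850049e+01, -4.91750872e+01,  7.66023318e-02,
        3.51210753e-02, -1.23903587e-04]), 'tool_pos': array([ 0.17939365, -0.57198481,  0.22560982]), 'orientation': array([-0.31518108,  2.05969374, -2.05601302]), 'force': array([-0.35392148,  0.18484697, -0.27535315]), 'wrist_torque': array([0.00789738, 0.00305167, 0.03803247]), 'opening': 0.09314106755382894}
side {'fov_y': 44.61496467199008, 'cx': 311.1267741974493, 'cy': 230.54571234963427, 'R': array([[-0.92908255, -0.36924613,  0.0215156 ],
       [-0.18917565,  0.42439953, -0.88549287],
       [ 0.3178336 , -0.82676619, -0.46415457]]), 't': array([0.43388245, 0.23368252, 0.98090109])}
top {'fov_y': 45.12658981356109, 'cx': 323.0447927285252, 'cy': 238.12723428046345, 'R': array([[ 0.01594863, -0.9998648 ,  0.00400179],
       [-0.9983366 , -0.01614577, -0.05534743],
       [ 0.05540455, -0.00311241, -0.99845914]]), 't': array([-0.00682035,  0.48322496,  1.21155201])}
wrist {'fov_y': 64.01993601448135, 'cx': 318.96155141731, 'cy': 242.92167214640835, 'R': array([[ 0.29872519, -0.95433818, -0.0013793 ],
       [-0.92592516, -0.29018084,  0.24178023],
       [-0.23114035, -0.07094871, -0.97033006]]), 't': array([-0.60013549, -0.02775841,  0.38948977])}
0.008
```

View pics/side0.png

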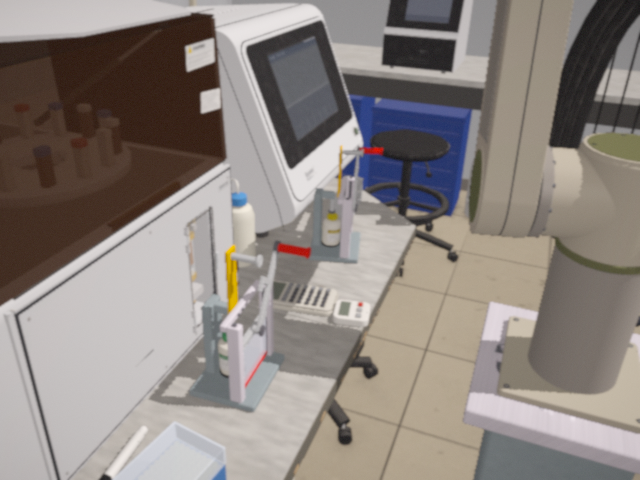

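View pics/top0.png

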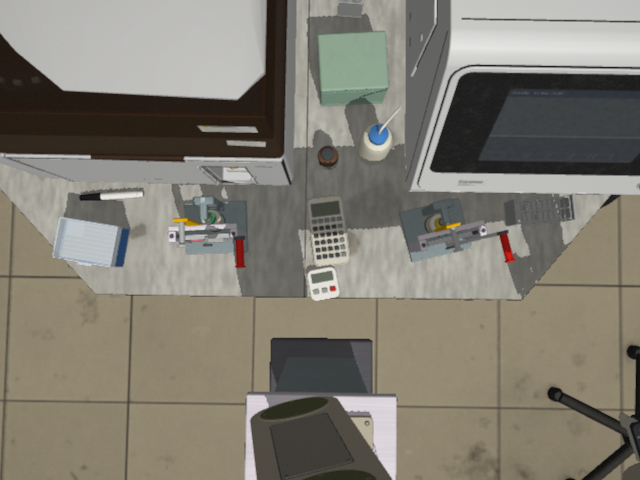

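View pics/wrist0.png

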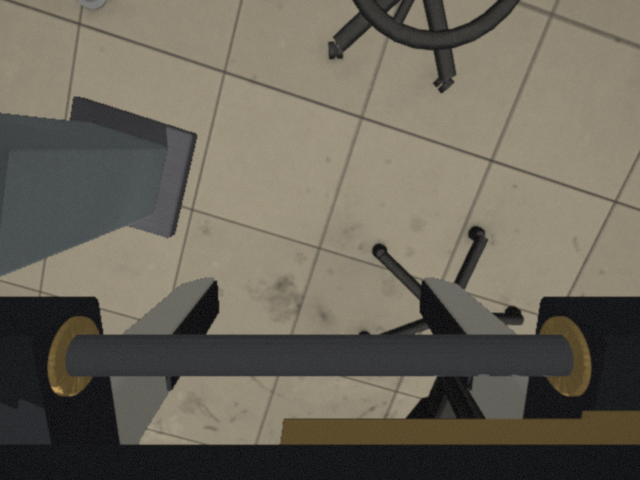

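The top view shows two presses: the left one at about (208,230) has a green cap, and the right one at about (440,232) a yellow one. The red handles are at (240,252) and (506,247). In the side view, the green press is the near one, with its handle at (293,250). I'll zoom in next.

```bash
python3 - <<'E'
import cv2,numpy as np
a=cv2.imread("pics/top0.png")[170:280,140:260];b=cv2.imread("pics/side0.png")[230:415,180:330]
cv2.imwrite("pics/topz.png",cv2.resize(a,None,fx=5,fy=5,interpolation=2))
cv2.imwrite("pics/sidez.png",cv2.resize(b,None,fx=3.2,fy=3.2,interpolation=2))
for n in("top","side"):
    im=cv2.imread(f"pics/{n}0.png").astype(int)
    m=((im[...,2]>130)&(im[...,1]<60)&(im[...,0]<60)).astype(np.uint8)
    k,l,st,c=cv2.connectedComponentsWithStats(m)
    for i in range(1,k):
        if st[i,4]>15:
            pts=np.argwhere(l==i)[:,::-1].astype(np.float32)
            print(n,st[i],c[i].round(1),cv2.minAreaRect(pts))
E
```

```text
top [504 251  11  11  78] [508.6 256.1] ((508.9117736816406, 255.64710998535156), (10.914102554321289, 8.246211051940918), 75.96376037597656)
side [364 147  20   7  97] [374.1 150.1] ((373.5, 150.0), (19.0, 6.0), -0.0)
side [278 244  32  14 246] [293.8 249.7] ((293.3843688964844, 250.25143432617188), (32.00803756713867, 9.19946002960205), 8.746162414550781)
```

View pics/topz.png

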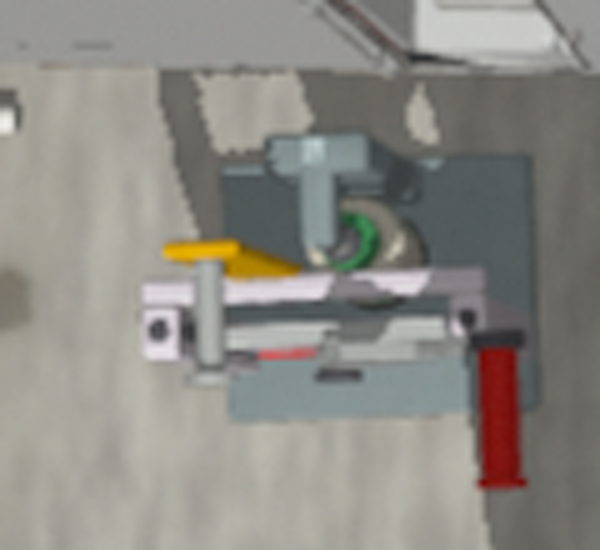

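View pics/sidez.png

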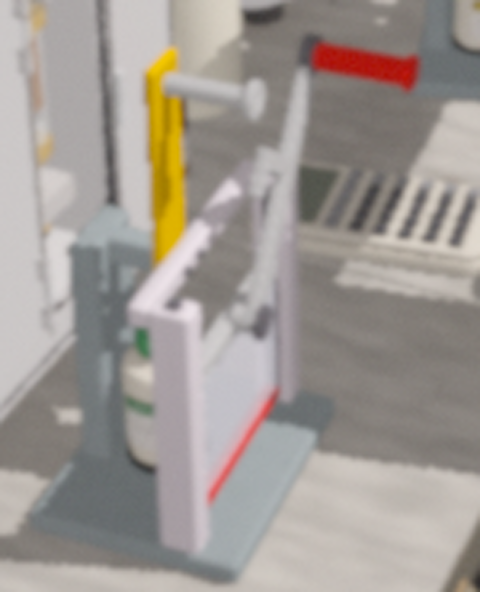

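The zooms show the handle's ends, the catch pin with its collar, and the base corners clearly. I'll triangulate these.

```bash
cat > h.py <<'E'
import numpy as np
from plant import robot
def ray(n,uv,P=None):
    p=P or robot.camera_params(n); f=240/np.tan(np.radians(p['fov_y']/2))
    R=np.array(p['R']);t=np.array(p['t'])
    d=R.T@np.array([(uv[0]-p['cx'])/f,(uv[1]-p['cy'])/f,1]); return -R.T@t,d/np.linalg.norm(d)
def tri(a,b):
    (o1,d1),(o2,d2)=a,b
    s=np.linalg.lstsq(np.c_[d1,-d2],o2-o1,rcond=None)[0]
    p,q=o1+s[0]*d1,o2+s[1]*d2
    return (p+q)/2,np.linalg.norm(p-q)
def plane(n,uv,z):
    o,d=ray(n,uv);return o+d*(z-o[2])/d[2]
def proj(n,X):
    p=robot.camera_params(n); f=240/np.tan(np.radians(p['fov_y']/2))
    c=np.array(p['R'])@X+np.array(p['t']);return np.array([p['cx']+f*c[0]/c[2],p['cy']+f*c[1]/c[2]])
E
python3 - <<'E'
from h import *
T=lambda x,y:(140+(x+.5)/5-.5,170+(y+.5)/5-.5)
S=lambda x,y:(180+(x+.5)/3.2-.5,230+(y+.5)/3.2-.5)
np.set_printoptions(precision=4,suppress=True)
for n,a,b in [("hfront",(502,484),(413,73)),("hback",(500,345),(315,53)),("collar",(208,378),(256,100)),("pinback",(208,262),(168,83))]:
    print(n,tri(ray("top",T(*a)),ray("side",S(*b))))
c=[plane("top",T(*a),.012) for a in [(222,170),(530,155),(538,405),(230,418)]]
print(c,np.mean(c,0))
E
```

```text
hfront (array([0.4185, 0.1479, 0.2076]), np.float64(0.002755264713610765))
hback (array([0.4684, 0.1499, 0.2083]), np.float64(0.001688551581381603))
collar (array([0.4532, 0.246 , 0.2377]), np.float64(0.0030752462969301426))
pinback (array([0.4943, 0.2477, 0.2373]), np.float64(0.001210142489187029))
[array([0.5521, 0.298 , 0.012 ]), array([0.5607, 0.1671, 0.012 ]), array([0.4543, 0.1612, 0.012 ]), array([0.4467, 0.2915, 0.012 ])] [0.5035 0.2295 0.012 ]
```

```bash
cat >> h.py <<'E'
from scipy.spatial.transform import Rotation as Ro
YAW=0.053; RP=Ro.from_euler('z',YAW).as_matrix()
CATCH=np.array([.4737,.2469,.2378]); ORG=CATCH-RP@np.array([-.010,.018,.238])
def w(p): return ORG+RP@np.array(p)
def delta(target):  # target TCP in world; prints shift in tool axes and yaw to align
    s=robot.read_state(); R=Ro.from_rotvec(s['orientation']).as_matrix()
    lin=R.T@(np.array(target)-s['tool_pos'])
    best=[]
    for sg in(1,-1):
        z=sg*RP[:,1]; v=R.T@z
        best.append(np.arctan2(v[0],v[2]))   # rotation about y taking z to v
    print('t',s['t'],'pos',s['tool_pos'].round(4),'q6',s['q'][5].round(3),'F',s['force'].round(2),'open',round(s['opening'],4))
    print('lin',lin.round(4),'yaw opts',np.round(best,3)); print('R',R.round(3).tolist())
E
python3 -c "
from h import *
print(ORG,w([-.042,-.078,.208]))
delta([.435,.149,.30])"
```

```text
[ 4.84639512e-01  2.29455027e-01 -2.00000000e-04] [0.44683055 0.14933959 0.2078    ]
t 0.15 pos [ 0.1794 -0.5721  0.2258] q6 -0.085 F [-0.28 -0.48 -0.11] open 0.0932
lin [-0.4596 -0.0732 -0.6117] yaw opts [-2.891  0.251]
R [[-0.954, -0.0, 0.299], [-0.299, 0.001, -0.954], [-0.0, -1.0, -0.001]]
```

>>> carry_out(increments=[{"linear": [0,-0.06,0],"yaw": 0},{"linear": [-0.03,-0.12,-0.05],"yaw": 0.05},{"linear": [-0.07,-0.12,-0.1],"yaw": 0.1},{"linear": [-0.11,-0.12,-0.15],"yaw": 0.2},{"linear": [-0.15,-0.12,-0.2],"yaw": 0.25}], gripper=1)

```text
t: 0.78
tool_pos: [0.2557, -0.3539, 0.3461]
orientation: [-0.055, 2.197, -2.195]
force: [1.5, 0.9, 0.2]
opening: 0.0929
```

```bash
python3 -c "
from h import *
delta([.435,.149,.30])"
```

```text
t 0.775 pos [ 0.2557 -0.3539  0.3461] q6 0.457 F [1.49 0.91 0.15] open 0.0929
lin [-0.2046  0.0466 -0.4931] yaw opts [ 3.139e+00 -2.000e-03]
R [[-0.999, 0.0, 0.051], [-0.051, 0.001, -0.999], [-0.0, -1.0, -0.001]]
```

>>> carry_out(increments=[{"linear": [-0.02,0,-0.055]},{"linear": [-0.05,0,-0.11]},{"linear": [-0.08,0,-0.165]},{"linear": [-0.11,0,-0.22]},{"linear": [-0.14,0,-0.27]}])

```text
$.increments[0]: bad value
```

```bash
python3 -c "
from h import *
delta([.435,.149,.30])"
```

```text
t 0.775 pos [ 0.2557 -0.3539  0.3461] q6 0.457 F [1.49 0.91 0.15] open 0.0929
lin [-0.2046  0.0466 -0.4931] yaw opts [ 3.139e+00 -2.000e-03]
R [[-0.999, 0.0, 0.051], [-0.051, 0.001, -0.999], [-0.0, -1.0, -0.001]]
```

Each row needs a yaw value.

>>> carry_out(increments=[{"linear": [-0.02,0,-0.055],"yaw": 0},{"linear": [-0.05,0,-0.11],"yaw": 0},{"linear": [-0.08,0,-0.16],"yaw": 0},{"linear": [-0.11,0,-0.21],"yaw": 0},{"linear": [-0.14,0,-0.26],"yaw": 0}])

```text
t: 1.4
tool_pos: [0.3828, -0.0853, 0.3464]
orientation: [-0.055, 2.196, -2.195]
force: [0.8, -1.6, -1.2]
opening: 0.0932
```

```bash
python3 -c "
from h import *
delta([.435,.149,.30])"
```

```text
t 1.4 pos [ 0.3828 -0.0853  0.3464] q6 1.169 F [ 0.8  -1.62 -1.18] open 0.0932
lin [-0.064   0.0466 -0.2313] yaw opts [ 3.139e+00 -2.000e-03]
R [[-0.999, 0.001, 0.051], [-0.051, 0.001, -0.999], [-0.001, -1.0, -0.001]]
```

>>> carry_out(increments=[{"linear": [-0.02,0,-0.055],"yaw": 0},{"linear": [-0.04,0,-0.11],"yaw": 0},{"linear": [-0.055,0.01,-0.165],"yaw": 0},{"linear": [-0.064,0.02,-0.215],"yaw": 0},{"linear": [-0.064,0.03,-0.231],"yaw": 0}])

```text
t: 2.02
tool_pos: [0.4346, 0.1511, 0.3156]
orientation: [-0.06, 2.195, -2.193]
force: [-0.7, -0.3, 0.3]
opening: 0.093
```

```bash
python3 -c "
from h import *
import cv2
P=robot.camera_params('wrist');print(P)
cv2.imwrite('pics/w1.png',robot.read_camera('wrist'))
delta([.435,.149,.28])"
```

```text
{'fov_y': 64.01993601448135, 'cx': 318.96155141731, 'cy': 242.92167214640835, 'R': array([[ 5.34513196e-02, -9.98570348e-01, -4.64885726e-04],
       [-9.68860857e-01, -5.19737397e-02,  2.42089590e-01],
       [-2.41767648e-01, -1.24895985e-02, -9.70253789e-01]]), 't': array([0.12693203, 0.37942635, 0.58287135])}
t 2.075 pos [0.434  0.1512 0.3142] q6 1.74 F [-0.39 -0.26 -1.63] open 0.0927
lin [-0.001   0.0342  0.0023] yaw opts [-3.141e+00  1.000e-03]
R [[-0.999, -0.002, 0.054], [-0.054, 0.001, -0.999], [0.002, -1.0, -0.001]]
```

View pics/w1.png

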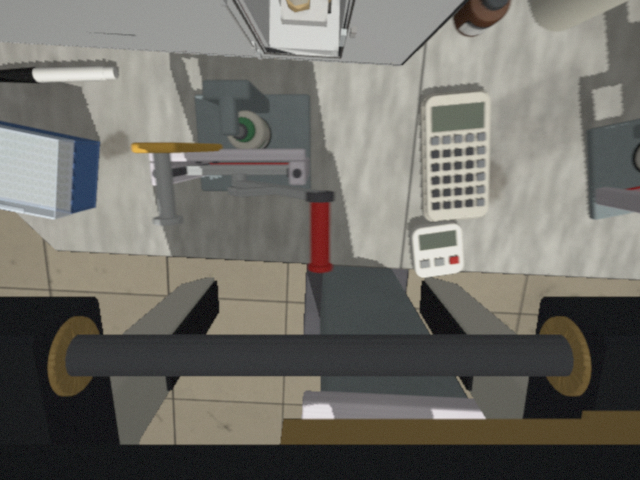

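The wrist view shows the handle running from (320,200) to (319,268), centred between the fingers. The pin collar is at (167,219).

```bash
python3 -c "
from h import *
for uv,z in[((320,200),.208),((319,268),.208),((167,219),.238),((158,152),.238)]: print(plane('wrist',uv,z).round(4))
delta([.441,.149,.197])"
```

```text
[0.4656 0.1514 0.208 ]
[0.4164 0.1495 0.208 ]
[0.4528 0.2457 0.238 ]
[0.4931 0.2492 0.238 ]
t 2.075 pos [0.434  0.1512 0.3142] q6 1.74 F [-0.39 -0.26 -1.63] open 0.0927
lin [-0.0071  0.1171  0.0027] yaw opts [-3.141e+00  1.000e-03]
R [[-0.999, -0.002, 0.054], [-0.054, 0.001, -0.999], [0.002, -1.0, -0.001]]
```

>>> carry_out(increments=[{"linear": [-0.003,0.04,0.001],"yaw": 0},{"linear": [-0.005,0.08,0.0015],"yaw": 0},{"linear": [-0.006,0.105,0.0015],"yaw": 0},{"linear": [-0.006,0.117,0.0015],"yaw": 0},{"linear": [-0.006,0.117,0.0015],"yaw": 0}])

```text
t: 2.7
tool_pos: [0.4395, 0.1493, 0.1969]
orientation: [-0.061, 2.197, -2.196]
force: [0.3, -0.7, 0.8]
opening: 0.0927
```

```bash
python3 -c "
from h import *
import cv2
cv2.imwrite('pics/w2.png',robot.read_camera('wrist'))
cv2.imwrite('pics/s2.png',robot.read_camera('side')[150:350,150:400].repeat(3,0).repeat(3,1))
delta([.441,.150,.197])"
```

```text
t 2.8 pos [0.4405 0.1498 0.1985] q6 1.734 F [-0.1  -0.11  0.01] open 0.0931
lin [-0.0005  0.0015 -0.0001] yaw opts [-3.141  0.   ]
R [[-0.999, -0.0, 0.053], [-0.053, 0.001, -0.999], [0.0, -1.0, -0.001]]
```

View pics/w2.png

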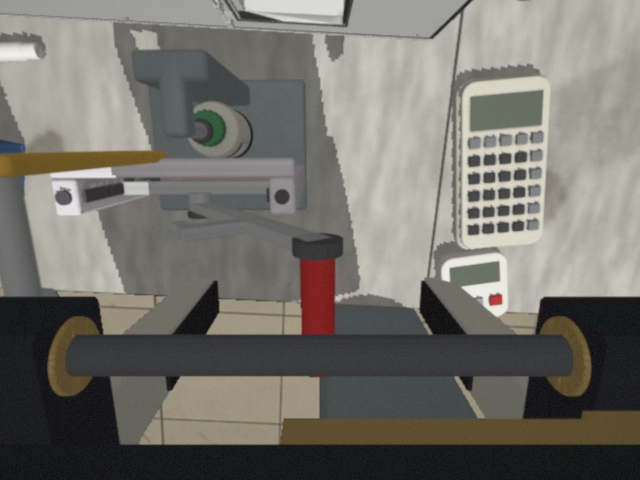

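View pics/s2.png

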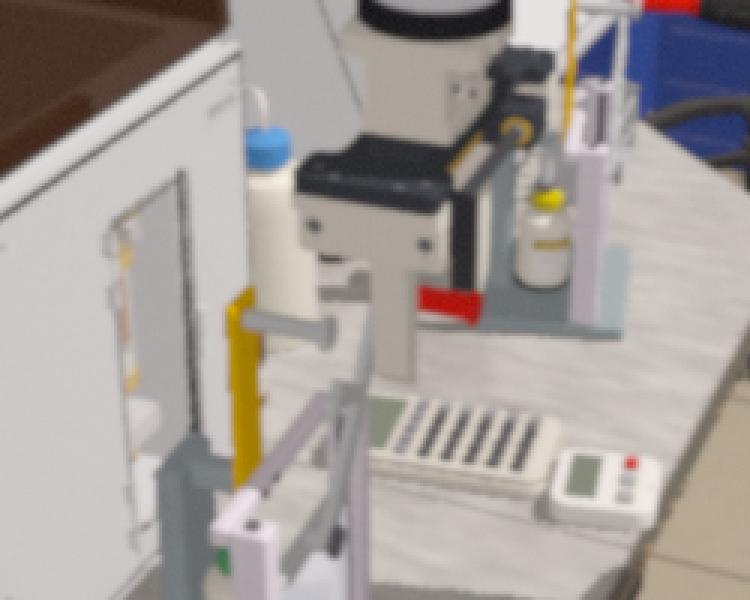

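The wrist view shows the handle at column ~318, centred between the fingers. The side view shows the near finger straddling the red rod. I'll close the gripper.

>>> carry_out(increments=[{"linear": [0,0.001,0],"yaw": 0},{"linear": [0,0.001,0],"yaw": 0},{"linear": [0,0.001,0],"yaw": 0},{"linear": [0,0.001,0],"yaw": 0},{"linear": [0,0.001,0],"yaw": 0}], gripper=0, newtons=40)

```text
t: 3.42
tool_pos: [0.4404, 0.1499, 0.1975]
orientation: [-0.059, 2.196, -2.194]
force: [0.4, -0.2, -0.8]
opening: 0.0478
```

```bash
python3 -c "
from h import *
delta([.441,.150,.287])"
```

```text
t 3.425 pos [0.4404 0.1499 0.1975] q6 1.734 F [ 0.37 -0.17 -0.75] open 0.0478
lin [-0.0005 -0.0895 -0.0002] yaw opts [-3.141  0.   ]
R [[-0.999, -0.001, 0.053], [-0.053, 0.001, -0.999], [0.001, -1.0, -0.001]]
```

>>> carry_out(increments=[{"linear": [0,0,0],"yaw": 0},{"linear": [0,0,0],"yaw": 0},{"linear": [0,0,0],"yaw": 0},{"linear": [0,0,0],"yaw": 0},{"linear": [0,0,0],"yaw": 0}])

```text
t: 4.05
tool_pos: [0.4404, 0.1498, 0.1975]
orientation: [-0.059, 2.196, -2.194]
force: [0.3, 0.4, -0.4]
opening: 0.0129
```

```bash
python3 -c "
from h import *
delta([.441,.150,.287])"
```

```text
t 4.05 pos [0.4404 0.1498 0.1975] q6 1.734 F [ 0.28  0.37 -0.42] open 0.0129
lin [-0.0005 -0.0895 -0.0002] yaw opts [-3.141  0.   ]
R [[-0.999, -0.001, 0.053], [-0.053, 0.001, -0.999], [0.001, -1.0, -0.001]]
```

The rod is gripped (opening 13 mm). I'll lift straight up.

>>> carry_out(increments=[{"linear": [0,-0.01,0],"yaw": 0},{"linear": [0,-0.025,0],"yaw": 0},{"linear": [0,-0.04,0],"yaw": 0},{"linear": [0,-0.055,0],"yaw": 0},{"linear": [0,-0.065,0],"yaw": 0}])

```text
t: 4.68
tool_pos: [0.4404, 0.15, 0.2638]
orientation: [-0.059, 2.196, -2.193]
force: [1.7, 3.2, -3.9]
opening: 0.0128
```

```bash
python3 -c "
from h import *
import cv2
cv2.imwrite('pics/s3.png',robot.read_camera('side')[150:350,150:400].repeat(3,0).repeat(3,1))
delta([.441,.150,.287])"
```

```text
t 4.725 pos [0.4407 0.15   0.2649] q6 1.734 F [-3.54  1.67 -0.97] open 0.0126
lin [-0.0003 -0.0221 -0.0001] yaw opts [-3.141  0.   ]
R [[-0.999, 0.001, 0.053], [-0.053, 0.002, -0.999], [-0.001, -1.0, -0.001]]
```

View pics/s3.png

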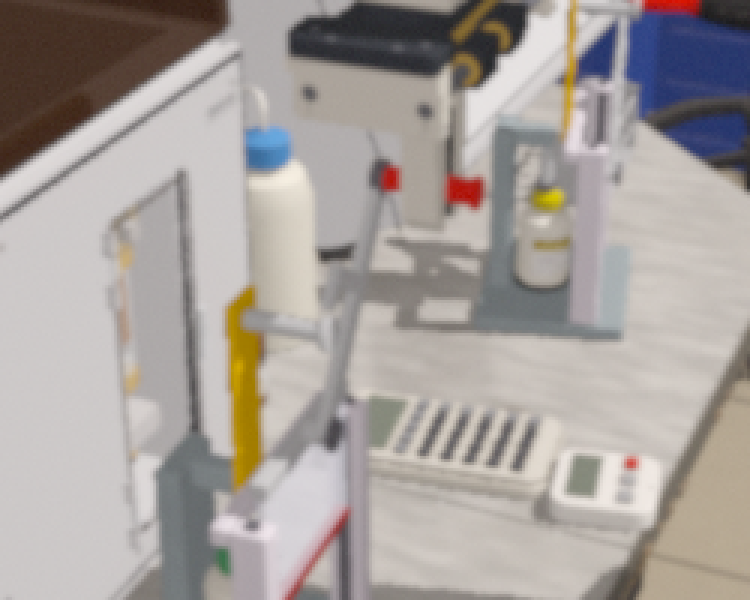

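The guard is rising with the handle, and the grip is holding. I'll finish the lift and start swinging the bar upright along its arc.

>>> carry_out(increments=[{"linear": [0,-0.012,0],"yaw": 0},{"linear": [0,-0.022,0],"yaw": 0},{"linear": [0,-0.028,-0.009],"yaw": 0},{"linear": [0,-0.033,-0.018],"yaw": 0},{"linear": [0,-0.033,-0.018],"yaw": 0}])

```text
t: 5.35
tool_pos: [0.4396, 0.1687, 0.2981]
orientation: [-0.059, 2.195, -2.192]
force: [-0.2, 1.2, -3.2]
opening: 0.0129
```

```bash
python3 -c "
from h import *
s=robot.read_state()
r=RP.T@(s['tool_pos']-ORG); r[2]+=.011; print('handle press',r, 'theta',np.arcsin(-r[1]/.13),'g',r[2]-.104-np.sqrt(.13**2-r[1]**2))
delta(w([r[0],0,.324-.011]))"
```

```text
handle press [-0.04821936 -0.05831116  0.30925457] theta 0.4651394207104437 g 0.08906589907986474
t 5.35 pos [0.4396 0.1687 0.2981] q6 1.773 F [-0.16  1.2  -3.16] open 0.0129
lin [-0.0001 -0.0147 -0.0583] yaw opts [-3.14e+00  1.00e-03]
R [[-0.999, 0.001, 0.054], [-0.054, 0.002, -0.999], [-0.001, -1.0, -0.002]]
```

>>> carry_out(increments=[{"linear": [0,-0.006,-0.012],"yaw": 0},{"linear": [0,-0.01,-0.024],"yaw": 0},{"linear": [0,-0.013,-0.037],"yaw": 0},{"linear": [0,-0.015,-0.049],"yaw": 0},{"linear": [0,-0.015,-0.058],"yaw": 0}])

```text
t: 5.98
tool_pos: [0.4363, 0.2274, 0.3132]
orientation: [-0.06, 2.195, -2.192]
force: [-0.6, -3.5, -2.7]
opening: 0.0128
```

```bash
python3 -c "
from h import *
import cv2
cv2.imwrite('pics/s4.png',robot.read_camera('side')[150:350,150:400].repeat(3,0).repeat(3,1))
cv2.imwrite('pics/w4.png',robot.read_camera('wrist'))
cv2.imwrite('pics/t4.png',cv2.resize(robot.read_camera('top')[170:280,140:260],None,fx=5,fy=5))
s=robot.read_state()
r=RP.T@(s['tool_pos']-ORG); r[2]+=.011; print('handle press',r, 'theta',np.arcsin(-r[1]/.13),'g',r[2]-.104-np.sqrt(.13**2-r[1]**2))
delta(w([r[0],0,.303-.011]))"
```

```text
handle press [-0.04839367  0.0005335   0.3242329 ] theta -0.004103861232143162 g 0.09023399751611652
t 6.125 pos [0.4363 0.2274 0.313 ] q6 1.89 F [-1.08 -0.52 -2.94] open 0.0126
lin [0.     0.0212 0.0006] yaw opts [-3.139e+00  3.000e-03]
R [[-0.998, 0.0, 0.056], [-0.056, 0.002, -0.998], [-0.001, -1.0, -0.002]]
```

View pics/s4.png

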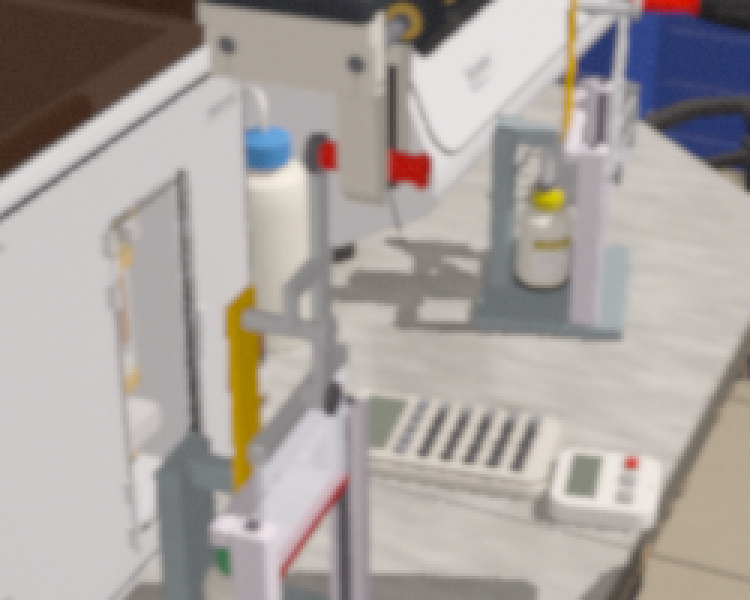

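View pics/w4.png

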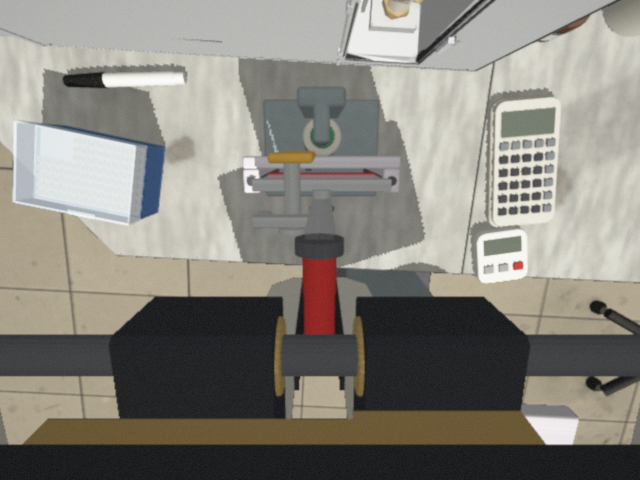

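The side view shows the hook above the pin, with the tooth past its far side. In the wrist view the pin (col ~290) lies between the strip (~315) and the tooth (~256). I'll lower onto the pin.

>>> carry_out(increments=[{"linear": [0,0.005,0],"yaw": 0},{"linear": [0,0.01,0],"yaw": 0},{"linear": [0,0.014,0],"yaw": 0},{"linear": [0,0.018,0],"yaw": 0},{"linear": [0,0.02,0],"yaw": 0}])

```text
t: 6.75
tool_pos: [0.4365, 0.2273, 0.2954]
orientation: [-0.058, 2.195, -2.189]
force: [-9.6, -4.7, 18.9]
opening: 0.0127
```

```bash
python3 -c "
from h import *
import cv2
cv2.imwrite('pics/s5.png',robot.read_camera('side')[150:350,150:400].repeat(3,0).repeat(3,1))
cv2.imwrite('pics/w5.png',robot.read_camera('wrist'))
s=robot.read_state()
r=RP.T@(s['tool_pos']-ORG); r[2]+=.011; print('handle press',r, 'theta',np.arcsin(-r[1]/.13),'g',r[2]-.104-np.sqrt(.13**2-r[1]**2))
delta(w([r[0],0,.303-.011]))"
```

```text
handle press [-0.04819272  0.00041765  0.30672203] theta -0.003212734666913548 g 0.07272270138457046
t 6.85 pos [0.4365 0.2273 0.2955] q6 1.89 F [-8.18 -3.25 11.62] open 0.0127
lin [0.     0.0037 0.0004] yaw opts [-3.139e+00  2.000e-03]
R [[-0.998, 0.003, 0.055], [-0.055, 0.003, -0.998], [-0.003, -1.0, -0.003]]
```

View pics/s5.png

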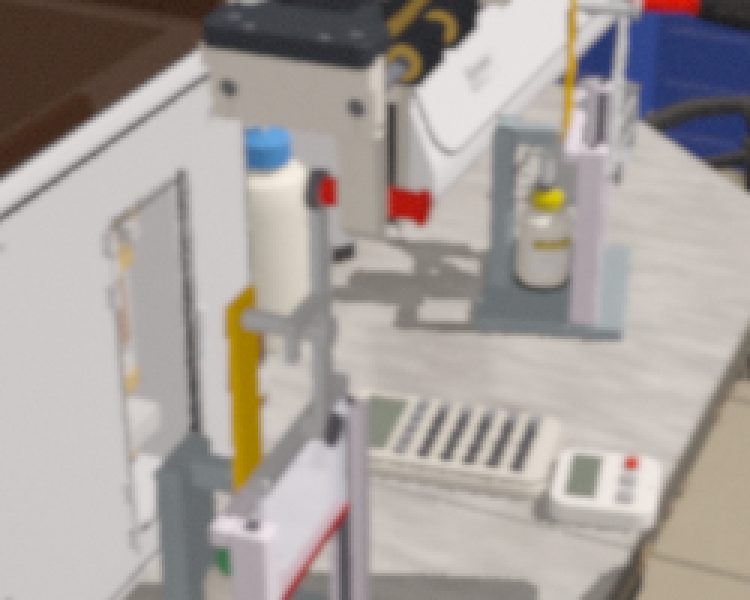

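View pics/w5.png

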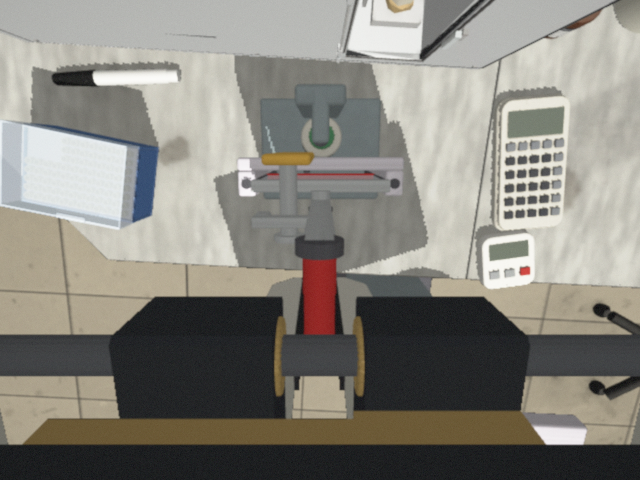

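There is firm upward contact (12–19 N). The side view shows the tooth hanging below the pin, at about (292,350), with the strip behind the collar. I'll relax the load and then open the fingers.

>>> carry_out(increments=[{"linear": [0,-0.0005,0],"yaw": 0},{"linear": [0,-0.0005,0],"yaw": 0}])

```text
t: 7.1
tool_pos: [0.4364, 0.2273, 0.296]
orientation: [-0.058, 2.195, -2.189]
force: [-2.1, -0.1, 0.0]
opening: 0.0125
```

>>> carry_out(increments=[{"linear": [0,0,0],"yaw": 0},{"linear": [0,0,0],"yaw": 0},{"linear": [0,0,0],"yaw": 0},{"linear": [0,0,0],"yaw": 0},{"linear": [0,0,0],"yaw": 0}], gripper=0.5)

```text
t: 7.72
tool_pos: [0.4364, 0.2273, 0.296]
orientation: [-0.057, 2.195, -2.189]
force: [-0.5, 0.1, 0.5]
opening: 0.0464
```

```bash
python3 -c "
from h import *
import cv2
cv2.imwrite('pics/s6.png',robot.read_camera('side')[150:350,150:400].repeat(3,0).repeat(3,1))
cv2.imwrite('pics/w6.png',robot.read_camera('wrist'))
delta(w([-.048,0,.303-.011]))"
```

```text
t 7.825 pos [0.4364 0.2273 0.296 ] q6 1.89 F [-0.11  0.4  -0.29] open 0.0465
lin [-0.0003  0.0042  0.0004] yaw opts [-3.139e+00  2.000e-03]
R [[-0.998, 0.003, 0.055], [-0.055, 0.003, -0.998], [-0.003, -1.0, -0.003]]
```

View pics/s6.png

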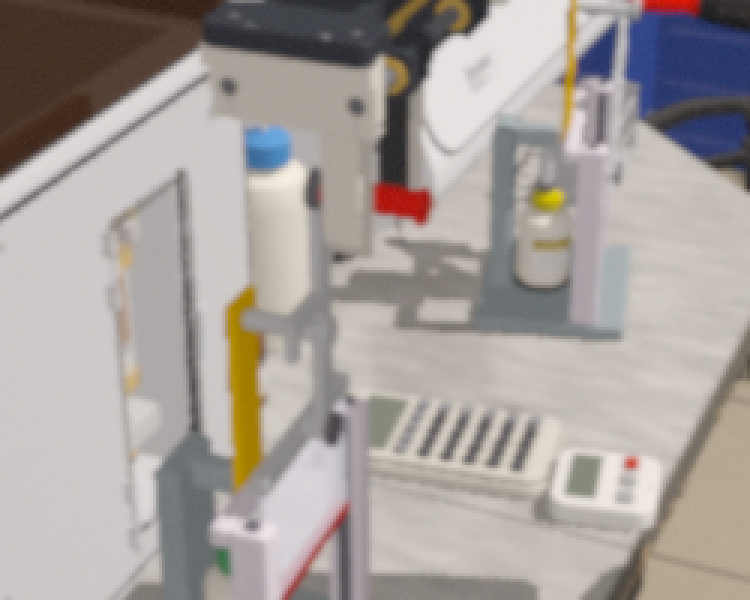

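View pics/w6.png

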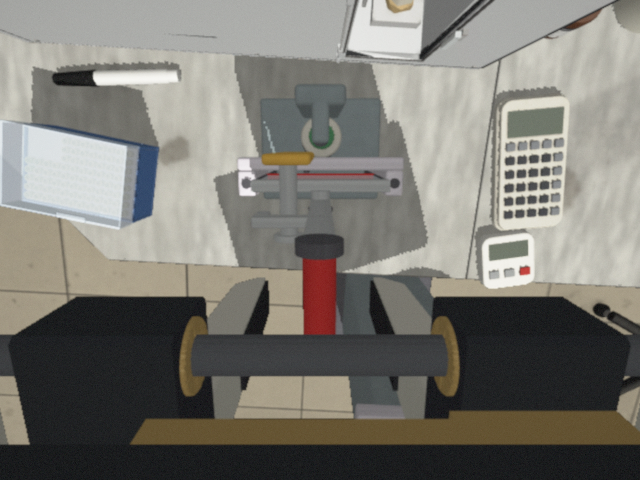

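The fingers are open and clear of the rod, and nothing in the press has moved. I'll retreat upward.

>>> carry_out(increments=[{"linear": [0,-0.015,0],"yaw": 0},{"linear": [0,-0.035,0],"yaw": 0},{"linear": [0.01,-0.06,0],"yaw": 0},{"linear": [0.02,-0.09,0],"yaw": 0},{"linear": [0.02,-0.1,0],"yaw": 0}])

```text
t: 8.45
tool_pos: [0.4167, 0.2262, 0.3999]
orientation: [-0.052, 2.195, -2.184]
force: [0.8, -0.1, -0.6]
opening: 0.0464
```

>>> carry_out(increments=[{"linear": [0,0,0.03],"yaw": 0},{"linear": [0,0,0.08],"yaw": 0},{"linear": [0,0,0.12],"yaw": 0},{"linear": [0,0,0.15],"yaw": 0},{"linear": [0,0,0.15],"yaw": 0}])

```text
t: 9.07
tool_pos: [0.4254, 0.0749, 0.3992]
orientation: [-0.048, 2.196, -2.186]
force: [0.8, -0.7, 0.5]
opening: 0.0465
```

```bash
python3 -c "
from h import *
import cv2
a=robot.read_camera('side');b=robot.read_camera('top')
cv2.imwrite('pics/s7.png',a[210:400,180:380].repeat(3,0).repeat(3,1))
cv2.imwrite('pics/t7.png',cv2.resize(b[170:280,140:260],None,fx=5,fy=5))
cv2.imwrite('pics/o7.png',a[120:290,290:450].repeat(3,0).repeat(3,1))
delta(w([-.048,0,.303-.011]))
print('pred catch',proj('side',CATCH),'pred handle',proj('side',w([-.044,0,.303])),'guard bottom')"
```

```text
t 9.175 pos [0.4252 0.0766 0.3992] q6 1.573 F [ 0.15  0.72 -0.74] open 0.0463
lin [-0.0188  0.1083 -0.1489] yaw opts [-3.14e+00  2.00e-03]
R [[-0.998, 0.008, 0.055], [-0.055, 0.006, -0.998], [-0.008, -1.0, -0.005]]
pred catch [245.05563859 257.95819697] pred handle [272.0760246  214.73558238] guard bottom
```

View pics/s7.png

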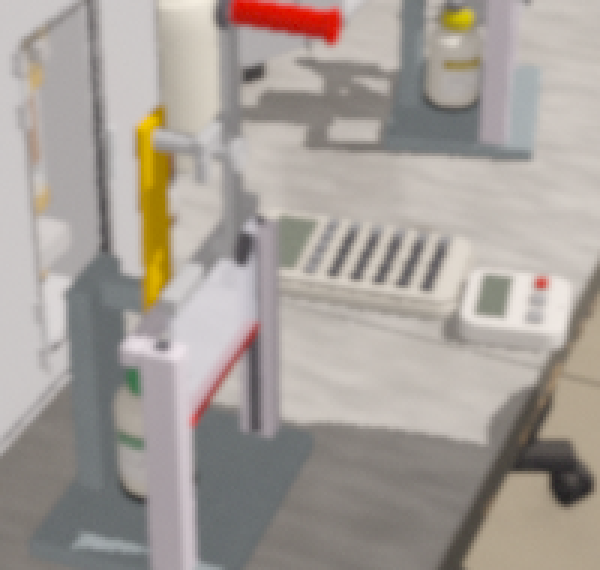

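View pics/t7.png

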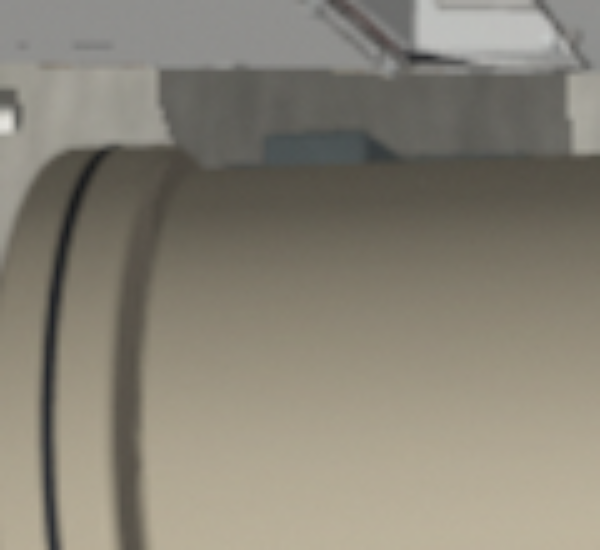

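View pics/o7.png

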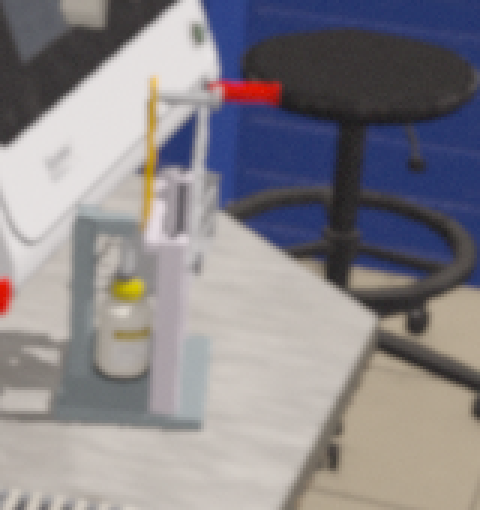

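The guard stays up by itself. The handle is seen at about (275,216) in the side view, against (272,215) predicted for a fully seated hook. Resting on the tooth tip would put it about 10 px higher. The other guard is down. I'm handing in.

```bash
python3 -c "
from plant import robot
print(robot.close_job())"
```

```text
the job is handed in; nothing more can be done
None
```

The guard of the green-capped press is hooked up on its catch pin and stayed up after I let go. I handed the job in at about 9.2 s and got no verdict back. I gripped the red handle, lifted the guard to about 90 mm, swung the bar upright and lowered its slot over the pin. Then I opened the fingers and moved the arm clear.

**Last checks:**
- **Hook:** after release, the side camera showed the handle at about (275,216) px, against (272,215) px predicted for a fully seated hook. The tooth was below the pin, and the strip sat between bracket and collar.
- **Guard height:** before release, the arm's position gave about 73 mm instead of the nominal 69 mm. That is within the 55–78 mm limits, and I put it down to grip height and calibration error.
- **Other press and bottle:** the yellow-capped press looked untouched with its guard down. The green-capped bottle was upright in its place. I judged both by eye.
- **Robot:** wrist force was near zero, and the tool was about 10 cm above and 15 cm to the side of the handle.

**Not confirmed:** the last top view was blocked by the arm, so the hook has no overhead check.

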